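# Loosen the lens-retaining ring of a bench magnifier by counted turns

## Task

Using a fingertip on its knurled rim, turn the black retaining ring of the magnifier anticlockwise (seen from above) to bring its yellow mark to the red pointer, then go on two more full turns and leave it loosened with the mark back at the pointer. Do not pull the ring upward, keep off the lens glass inside it, leave everything else on the bench where it is, and move away from the ring when done.

Things in the scene. Friction and masses are not known exactly. Their poses are not given: they have to be found in the camera images.
- magnifier: Bench-magnifier head lying lens up in a steel cradle that is fixed to the table and does not move. Origin on the table under the ring axis, z up. White round housing, 156 mm across, its flat top 75 mm above the table; a stub of its arm runs 171 mm out along +x of its frame, up to 72 mm high.
- ring_centre (a point): Point on the vertical axis of the black knurled retaining ring, level with the top of the ring (87 mm above the table). Does not move. Ring: 104 mm outer and 72 mm inner diameter, standing 12 mm above the housing; its flat knurled top is 16 mm broad, the middle of it 44 mm from the axis. The air all round above it is free.
- pointer (a point): Red pointer bar painted on the white housing top just outside the ring, 64.5 mm from the ring axis, along -x of the magnifier frame.
- mark (a point): Yellow mark on the top of the ring, 44.5 mm from the ring axis; turns with the ring. In line with the pointer when the mark, the pointer and the ring axis lie on one radius.
- ring (a joint): Turn of the ring, rad; grows anticlockwise seen from above (loosening). 0 = yellow mark at the red pointer for the first time; 2 pi and 4 pi = one and two full turns further. Starts between -2.5 and -0.7. It stays where it is left, takes about 0.04 N m to turn and does not rise as it turns; a fingertip pressed on its top or side with 4 to 9 N drags it round.
- ring_lift (a joint): Height of the ring, m: 0 at rest, negative when pressed down on its spring washer (4 N per mm, 3 mm travel), positive when pulled up.
- glass: Lens glass inside the ring, 69 mm across, its face 5.5 mm below the top of the ring. Origin under its centre on the ring axis.
- spool: Bystander, loose, to be left alone: spool of blue wire, black flanges, 60 mm across, 46 mm high. Origin under its centre.
- heatsink: Bystander, loose, to be left alone: finned aluminium heat sink, 50 x 40 x 28 mm. Origin under its centre.
- screwdriver: Bystander, loose, to be left alone: screwdriver with a red handle, lying on the table, under 30 mm high. Origin at its middle on the table.
- jar: Bystander, loose, to be left alone: small closed jar, 44 mm across, 50 mm high. Origin under its centre.
- spare_lens: Bystander, loose, to be left alone: spare lens in an aluminium cell, 72 mm across, 10 mm high, lying flat. Origin under its centre.
- meter: Bystander, loose, to be left alone: yellow multimeter, 140 x 75 x 38 mm, lying flat. Origin under its centre.

How it is judged (in metres and radians):
On the way, in this order (a step that is already met when the one before it is completed fails the run):
1. the yellow mark comes to the red pointer for the first time (value of joint ring above -0.2 rad), for 0.1 s.
2. the ring has made one full turn more (value of joint ring above 6.08319 rad), for 0.1 s.
At the end, for the whole second after the job is handed in: The ring rests, neither pressed nor pulled (within 1 mm), two full turns past the first meeting of mark and pointer, the mark within 0.35 rad (20 degrees) of the pointer; every bystander is within 15 mm of where it stood (value of joint ring between 12.2164 and 12.9164 rad and velocity of joint ring between -0.05 and 0.05 rad/s and value of joint ring_lift between -0.001 and 0.001 m and distance of each of spool, heatsink, screwdriver, jar, spare_lens, meter from where it was at the start of the episode below 0.015 m); the robot touches nothing.
It fails at once if the ring is pulled up by more than 3 mm (value of joint ring_lift above 0.003 m).
It fails at once if the lens glass is pressed with more than 3 N (contact force between anything else and glass above 3 N).
It fails at once if a bystander is lifted, carried or pushed by more than 15 mm (distance of any of spool, heatsink, screwdriver, jar, spare_lens, meter from where it was at the start of the episode above 0.015 m).
It also fails if it takes over 61 s, if anything falls off the work surface, if the arm or the gripper's body presses on something with over 40 N, if the wrist force passes 120 N, or if a joint passes its speed limit or range.

## Robot

A 6-joint arm with a two-finger parallel gripper is mounted at the origin on the work surface. World frame = base frame: x ahead of the robot, y to its left, z up, the work surface at z = 0. Lengths are in mm, angles in rad, forces in N, time in s.
With the tool pointing down it reaches from about 300 to 775 mm from the base axis. Payload 14.6 kg.
Tool frame: the origin (TCP) lies between the finger pads; the fingertips stand 22 mm ahead of it and the grasp point (between the pads) lies 3 mm ahead of it (manip.tcp_to_tips is the distance from the TCP to the fingertips, in mm); y points along the fingers, z is the direction in which the jaws open and shut, and the axes are right-handed (so a half turn about y gives the same grasp; the last joint's range is limited). The gripper opens to 94 mm and grips with 3 to 60 N. Pads are 16 mm wide; open, the fingers measure 119 mm over their backs; the gripper's body (75 mm by 177 mm) begins 78 mm behind the grasp point.
Start: joints at [-0.067, 0.3, 1.521, -0, 1.321, -0.067], TCP at [549.99, -0.002, 227.446] pointing down, gripper open.
Joint ranges: [-3.03, 3.03], [-0.79, 2.21], [0.23, 2.52], [-1.04, 4.18], [0, 3.07], [-2.55, 2.55]. Speed limits (rad/s): [2.22, 2.22, 2.57, 3.14, 3.14, 3.14].

## Interface

Orientations are given as [roll, pitch, yaw] about the fixed x, y, z axes, in that order (R = Rz(yaw) Ry(pitch) Rx(roll)).
In Python, from cell import manip gives the robot as it stands.
- The arm moves only by the shell command python3 -m jog 'ROWS' [OPENING] [FORCE]. ROWS is JSON, one flat list of numbers, 6 for each row, row after row: the shift along the tool's x, y, z in mm, then the turn, a rotation vector about the tool's x, y, z in degrees. A call has 1 to 10 rows; each row is the pose to reach, as a shift and turn from the pose commanded when the call began, along the tool's axes at that moment; what a row does not reach only later rows make up. A row lasts 1/12 s, in which the tool goes at most 41.7 mm and 7.16 degrees, less where a joint would pass 70% of its speed; a pose out of reach is approached as far as the arm can. A call with a gripper value outside its range is refused whole. OPENING is the finger opening in mm, from 0 to 94, set as the call begins (- or left out, the last holds). The fingers move at their own pace and stop on an object; FORCE is the grip in N (left out, the last holds). Time passes only in rows, so rows that repeat a pose let the fingers close. It gives the time, the measured TCP pose, the force and the opening at its end, in the units of the state.
- manip.read_state(): the state, without advancing time (a new reading comes with each control period).
- manip.camera(name): name is "scene" or "side" or "wrist"; returns a dict with "img" (480x640x3 uint8, red, green, blue), "intrinsics" (3x3 intrinsics, pixels), "origin" and "orientation" of the camera in the world. Camera axes: x right, y down, z forward; pixel columns grow to the right and rows downward; lengths in mm; the calibration is good to about 2 mm. A picture is of the moment at which its call begins. There is no depth.
- manip.sign_off(): hands the job in, once; it reports no verdict.
Trained networks look in a picture, given as the dict that the camera call returned (one of the last four; its "shot" number tells which), for a name from the list of things; names that differ only in an ending like _2 or _b are one class to them, and where a whole thing is asked for, a point or a joint stands for the part that bears it (a point fixed in the world has none). Each returns a list of dicts, best first, with "score" (0 to 1); they miss things now and then, are a little off and sometimes report something else, mostly with a low value. They report only what shows in the picture. A call takes as long as a camera call.
- manip.masks_of(thing, picture): "pixels" (480x640 bool, what is visible of it) and "xy" ([column, row] in pixels, amid what is visible of it).
- manip.tip_of(thing, picture): "xy" ([column, row] in pixels: a listed point, or the origin of a listed thing).
The state is a dict: "clock": time; "joints": joint angles; "qd": joint speeds; "effort": joint torques, N m; "eef_pos": TCP position; "eef_rot": TCP orientation; "wrist_force": force on the tool from outside, world axes, zero at the start; "moment": the same for the moment, N m; "finger_gap": finger opening in mm.
Only numpy, scipy, OpenCV 4.12 (cv2) and the standard library are available. Lean on these libraries where they do the work, as an engineer would, in place of code of your own. Each camera call takes 0.05 s, during which the arm holds its last target.

## Working session

There is one attempt and no reset: what is moved stays moved. The work goes in short steps, Python scripts to look and compute and a shell command to move; the robot and the scene stay as the last step left them, time stands still between calls to the robot, and variables do not carry over. Pictures are saved under pics/ and viewed, and the job is handed in when it is done.

```bash
mkdir -p pics; ls
cat > h.py <<'E'
import numpy as np,cv2
from scipy.spatial.transform import Rotation as R
from cell import manip
def cam(n,save=None):
    c=manip.camera(n)
    if save: cv2.imwrite('pics/'+save,c['img'][:,:,::-1])
    return c
def rot(c):
    o=np.array(c['orientation'],float)
    return o if o.shape==(3,3) else R.from_euler('xyz',o).as_matrix()
def ray(c,xy,z):
    K=np.array(c['intrinsics']);d=rot(c)@np.linalg.inv(K)@np.array([xy[0],xy[1],1.])
    o=np.array(c['origin'],float);return o+d*(z-o[2])/d[2]
def proj(c,p):
    q=np.array(c['intrinsics'])@(rot(c).T@(np.array(p,float)-np.array(c['origin'])));return q[:2]/q[2]
E
python3 - <<'E'
from h import *
s=manip.read_state();print(s)
for n in ['scene','side','wrist']:
    c=cam(n,n+'0.png');print(n,c['origin'],c['orientation'])
    for t,z in [('ring_centre',87),('pointer',75),('mark',87),('magnifier',0)]:
        for r in manip.tip_of(t,c)[:2]: print(t,r['xy'],round(r['score'],2),ray(c,r['xy'],z).round(1))
E
```

```text
pics
{'clock': 0.0, 'joints': array([-6.66414221e-02,  3.00480936e-01,  1.52158478e+00,  7.44504085e-07,
        1.32066860e+00, -6.66356016e-02]), 'qd': array([ 2.02879033e-03,  1.79479004e-03,  3.38715766e-04,  1.21905654e-05,
       -8.83973894e-05, -3.60432099e-04]), 'effort': array([-1.53750298e-03, -5.31805658e+01, -3.52735734e+01,  7.07558286e-02,
        2.43994006e-02, -4.79655944e-05]), 'eef_pos': array([ 5.49768663e+02, -1.00963702e-02,  2.26879347e+02]), 'eef_rot': array([-1.57193541e+00,  7.67386949e-05, -1.57080238e+00]), 'wrist_force': array([0.39048179, 0.0842225 , 0.70154005]), 'moment': array([-0.01260139, -0.0191372 ,  0.03414664]), 'finger_gap': 93.85265447321152}
scene [1452.86765863 -124.60738366  795.96663733] [-2.25017437e+00 -4.60337209e-05  1.44078168e+00]
ring_centre [278.9, 245.8] 0.79 [ 564.7 -106.4   87. ]
pointer [290.1, 237.2] 0.82 [522.1 -79.2  75. ]
mark [290.2, 255.0] 0.87 [598.9 -84.6  87. ]
magnifier [280.2, 275.4] 0.74 [ 563.3 -108.     0. ]
side [ 293.88575549 -797.0291379   930.48928728] [-2.33942666  0.01125294 -0.3329328 ]
pointer [316.4, 273.5] 0.69 [517.7 -71.1  75. ]
mark [350.4, 264.3] 0.91 [594.8 -80.8  87. ]
magnifier [341.0, 299.7] 0.8 [ 565.3 -103.1    0. ]
wrist [550.05622302  84.7506252  385.30598734] [ 2.84946631e+00 -9.36707001e-04  2.19725456e-04]
ring_centre [340.3, 354.7] 0.71 [ 566.5 -109.8   87. ]
pointer [280.5, 313.4] 0.9 [513.  -75.1  75. ]
pointer [385.2, 326.0] 0.48 [607.5 -87.8  75. ]
mark [385.9, 326.6] 0.9 [605.9 -81.7  87. ]
magnifier [336.0, 306.7] 0.6 [ 565.7 -105.6    0. ]
magnifier [340.5, 346.9] 0.31 [ 571.4 -156.3    0. ]
```

View pics/wrist0.png

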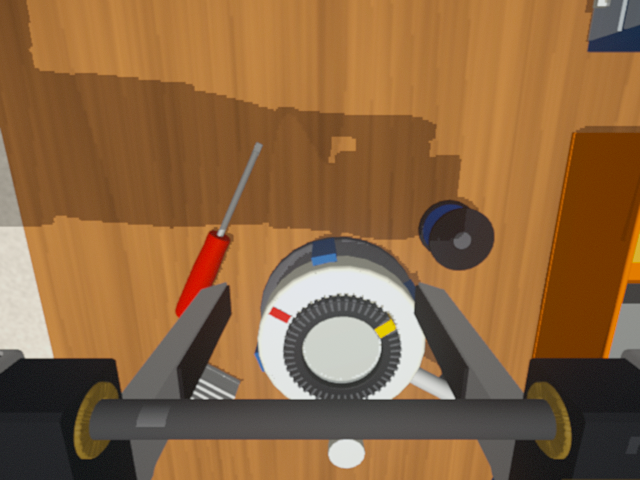

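View pics/scene0.png

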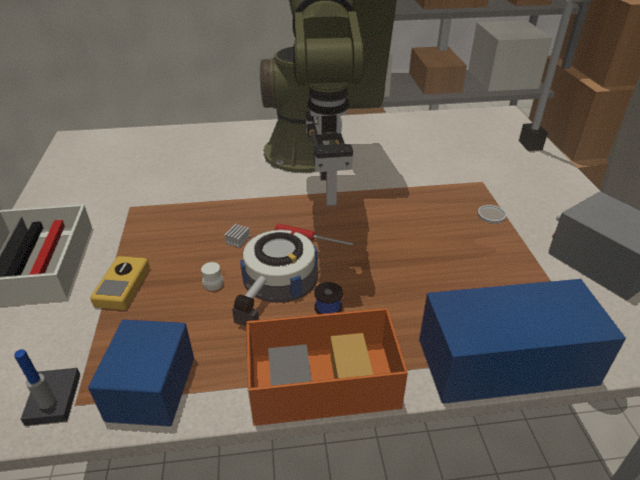

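View pics/side0.png

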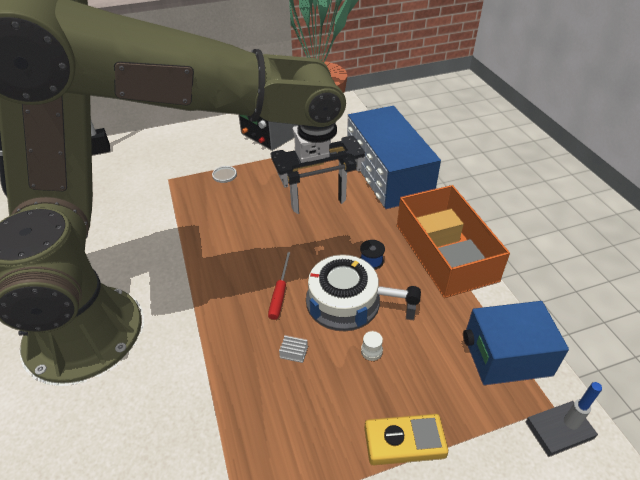

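The wrist picture shows the ring at about (342,349), the pointer at (280,313) and the mark at (386,327). The ring is therefore about -1.95 rad from the pointer. Next I'll refine the axis position.

```bash
cat >> h.py <<'E'
from scipy.optimize import least_squares
def circ(P):
    f=lambda v:np.hypot(P[:,0]-v[0],P[:,1]-v[1])-v[2]
    return least_squares(f,[P[:,0].mean(),P[:,1].mean(),40],loss='soft_l1')
E
python3 - <<'E'
from h import *
for n in ['scene','side','wrist']:
    c=cam(n)
    for t,z in [('glass',81.5),('ring',87)]:
        m=manip.masks_of(t,c)
        if not m: print(n,t,'none'); continue
        p=m[0]['pixels'].astype(np.uint8)
        cs,_=cv2.findContours(p,cv2.RETR_EXTERNAL,cv2.CHAIN_APPROX_NONE)
        k=max(cs,key=len)[:,0,:]
        P=np.array([ray(c,q,z)[:2] for q in k]);s=circ(P)
        print(n,t,round(m[0]['score'],2),p.sum(),s.x.round(1),round(s.cost/len(k),2))
E
python3 -m jog '[0,0,0,0,0,0]' 0 20
```

```text
scene glass none
scene ring none
side glass 0.7 551 [ 567.7 -106.1   32.3] 0.66
side ring 0.64 942 [ 565.3 -111.5   54.2] 0.81
wrist glass 0.71 4018 [ 567.9 -108.7   34.1] 0.08
wrist ring 0.55 5888 [ 568.1 -105.3   53.1] 0.41
clock: 1.28
eef_pos: [550.0, 0.0, 227.5]
eef_rot: [-1.571, -0.0, -1.571]
wrist_force: [0.2, -1.5, 0.6]
finger_gap: 90.3
```

```bash
python3 -m jog '[30,0,17,0,0,0, 60,0,34,0,0,0, 90,0,51,0,0,0, 107,20,62,0,0,0, 107,40,62,0,0,0, 107,60,62,0,0,0, 107,80,62,0,0,0, 107,95,62,0,0,0, 107,105,62,0,0,0, 107,105,62,0,0,0]' 0 20
python3 - <<'E'
from h import *
print(manip.read_state())
for n in ['side','wrist']:
    c=cam(n,n+'1.png')
    for t,z in [('ring_centre',87),('pointer',75),('mark',87)]:
        for r in manip.tip_of(t,c)[:2]: print(t,r['xy'],round(r['score'],2),ray(c,r['xy'],z).round(1))
    for t,z in [('glass',81.5),('ring',87)]:
        m=manip.masks_of(t,c)
        if not m: print(n,t,'none'); continue
        p=m[0]['pixels'].astype(np.uint8)
        cs,_=cv2.findContours(p,cv2.RETR_EXTERNAL,cv2.CHAIN_APPROX_NONE)
        k=max(cs,key=len)[:,0,:]
        P=np.array([ray(c,q,z)[:2] for q in k]);s=circ(P)
        print(n,t,round(m[0]['score'],2),p.sum(),s.x.round(1),round(s.cost/len(k),2))
E
```

```text
clock: 2.12
eef_pos: [611.2, -106.8, 120.3]
eef_rot: [-1.574, 0.001, -1.571]
wrist_force: [-0.4, 0.4, 0.2]
finger_gap: 24.2
{'clock': 2.1167, 'joints': array([-2.32048819e-01,  5.56804298e-01,  1.41506096e+00, -4.43740676e-06,
        1.17296634e+00, -2.32023301e-01]), 'qd': array([ 0.0011083 , -0.03218928, -0.03624822,  0.00024538,  0.04167302,
        0.00113329]), 'effort': array([-6.10187743e-02, -6.53170538e+01, -3.33555114e+01,  6.54830388e-02,
       -5.02232350e-01,  1.54901369e-03]), 'eef_pos': array([ 611.21024313, -106.8254173 ,  120.33062874]), 'eef_rot': array([-1.57394942e+00,  7.40808673e-04, -1.57082129e+00]), 'wrist_force': array([-0.35329922,  0.38453564,  0.18425618]), 'moment': array([-0.02391612,  0.01226892,  0.03827743]), 'finger_gap': 24.229551631943192}
ring_centre [343.0, 276.2] 0.66 [ 566.9 -108.3   87. ]
pointer [314.2, 275.6] 0.65 [511.1 -75.3  75. ]
mark [351.3, 261.5] 0.89 [599.8 -73.5  87. ]
side glass 0.42 342 [394.1 352.4  35.5] 1.18
side ring 0.58 825 [ 563.7 -112.7   51.1] 6.58
ring_centre [239.0, 290.0] 0.96 [ 566.9 -108.2   87. ]
ring_centre [243.8, 282.6] 0.17 [ 569.8 -103.8   87. ]
mark [305.0, 247.0] 0.77 [603.6 -83.4  87. ]
wrist glass 0.78 10885 [ 567.7 -108.2   34.4] 0.29
wrist ring 0.84 13216 [ 565.7 -103.1   48. ] 6.51
```

View pics/wrist1.png

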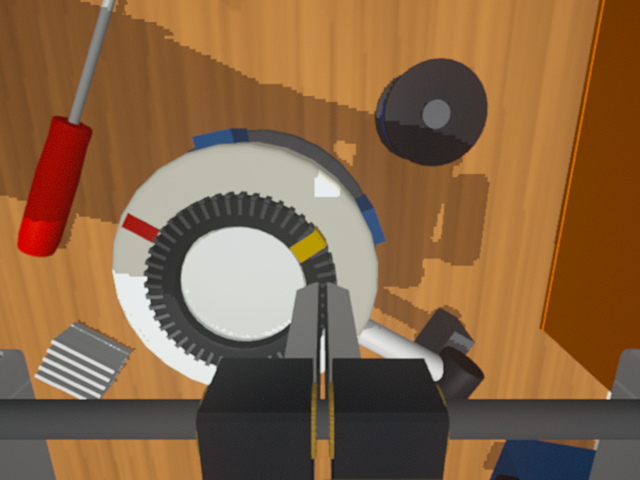

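View pics/side1.png

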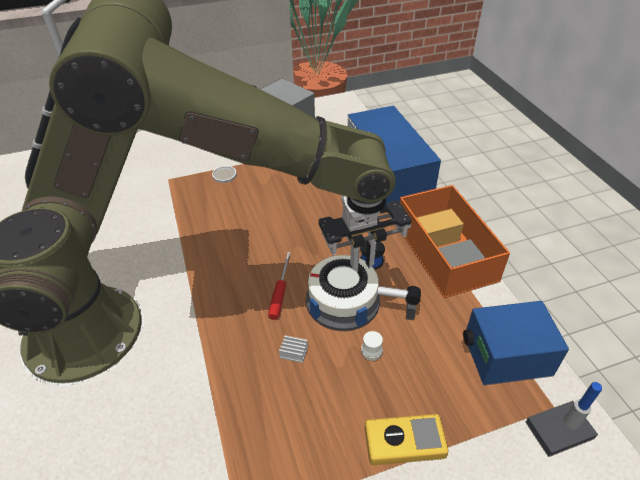

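```bash
python3 -m jog '[0.7,4,0.3,0,0,0, 0.7,8,0.3,0,0,0, 0.7,10,0.3,0,0,0, 0.7,10,0.3,0,0,0, 0.7,10,0.3,0,0,0]' 0 20
python3 -m jog '[0,1,0,0,0,0, 0,2,0,0,0,0, 0,2,0,0,0,0]'
python3 -m jog '[0,0.5,0,0,0,0, 0,1,0,0,0,0, 0,1,0,0,0,0]'
```

```text
clock: 3.13
eef_pos: [612.2, -107.7, 112.2]
eef_rot: [-1.571, 0.0, -1.571]
wrist_force: [0.0, -0.3, -0.3]
finger_gap: 0.5
clock: 3.38
eef_pos: [612.2, -107.7, 110.3]
eef_rot: [-1.571, 0.0, -1.571]
wrist_force: [-0.7, 0.1, -0.2]
finger_gap: 0.3
clock: 3.63
eef_pos: [612.3, -107.7, 109.4]
eef_rot: [-1.571, -0.0, -1.571]
wrist_force: [-0.8, -0.4, 0.7]
finger_gap: 0.4
```

```bash
python3 -m jog '[0,0.5,0,0,0,0, 0,1,0,0,0,0, 0,1,0,0,0,0]'
python3 -m jog '[0,0.4,0,0,0,0, 0,0.7,0,0,0,0, 0,0.7,0,0,0,0]'
```

```text
clock: 3.88
eef_pos: [612.4, -107.7, 108.6]
eef_rot: [-1.571, -0.0, -1.571]
wrist_force: [0.1, 0.2, 2.7]
finger_gap: 0.3
clock: 4.13
eef_pos: [612.4, -107.7, 108.0]
eef_rot: [-1.57, -0.0, -1.571]
wrist_force: [-0.8, 0.3, 4.0]
finger_gap: 0.9
```

```bash
python3 -m jog '[0,0.4,0,0,0,0, 0,0.7,0,0,0,0]'
python3 -m jog '[-7,0,-0.6,0,0,0, -13.9,0,-2.2,0,0,0, -20.4,0,-4.9,0,0,0, -26.5,0,-8.6,0,0,0, -31.8,0,-13.2,0,0,0]'
python3 - <<'E'
from h import *
c=cam('wrist','wrist2.png')
for r in manip.tip_of('mark',c)[:2]:
  p=ray(c,r['xy'],86);print(r['xy'],r['score'],p.round(1),np.degrees(np.arctan2(p[1]+107.7,p[0]-567.3)))
E
```

```text
clock: 4.3
eef_pos: [612.4, -107.7, 107.3]
eef_rot: [-1.57, -0.0, -1.571]
wrist_force: [-1.1, 0.4, 4.7]
finger_gap: 0.7
clock: 4.72
eef_pos: [599.5, -75.8, 107.5]
eef_rot: [-1.569, -0.001, -1.571]
wrist_force: [0.7, -1.2, 5.0]
finger_gap: 0.4
[283.2, 281.1] 0.9 [580.1 -65.5  86. ] 73.06775357522638
```

View pics/wrist2.png

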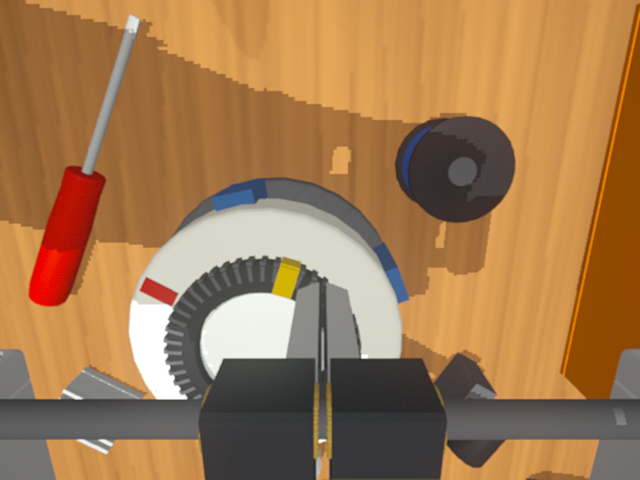

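The mark has moved to (287,278), so the ring follows the finger (about 39° for a 45° finger move). I'll carry on.

```bash
python3 -m jog '[-4.6,0.3,-5.4,0,0,0, -8.3,0.3,-11.4,0,0,0, -11,0.3,-17.9,0,0,0, -12.6,0.3,-24.8,0,0,0, -13.2,0.3,-31.8,0,0,0]'
python3 -m jog '[0.6,0,-7,0,0,0, 2.2,0,-13.9,0,0,0, 4.9,0,-20.4,0,0,0, 8.6,0,-26.5,0,0,0, 13.2,0,-31.8,0,0,0, 18.5,0,-36.4,0,0,0, 24.6,0,-40.1,0,0,0, 31.1,0,-42.8,0,0,0, 38,0,-44.4,0,0,0, 45,0,-45,0,0,0]'
cat > look.py <<'E'
from h import *
import sys
tag=sys.argv[1]
print(manip.read_state()['clock'],manip.read_state()['wrist_force'].round(1))
for n in sys.argv[2:]:
    c=cam(n,n+tag+'.png')
    for r in manip.tip_of('mark',c)[:2]:
        p=ray(c,r['xy'],86);print(n,np.round(r['xy']),round(r['score'],2),p.round(1),np.degrees(np.arctan2(p[1]+107.7,p[0]-567.3)).round(1), np.hypot(p[1]+107.7,p[0]-567.3).round(1))
E
python3 look.py 3 wrist side scene
```

```text
clock: 5.23
eef_pos: [567.7, -62.6, 107.4]
eef_rot: [-1.569, -0.0, -1.571]
wrist_force: [2.6, -0.7, 5.6]
finger_gap: 0.2
clock: 6.07
eef_pos: [522.4, -107.8, 107.2]
eef_rot: [-1.57, 0.0, -1.571]
wrist_force: [0.8, 2.1, 6.6]
finger_gap: 0.7
6.0667 [0.8 2.1 6.6]
side [324. 287.] 0.87 [ 518.4 -122.4   86. ] -163.3 51.0
scene [274. 236.] 0.97 [ 529.  -113.9   86. ] -170.8 38.8
```

View pics/wrist3.png

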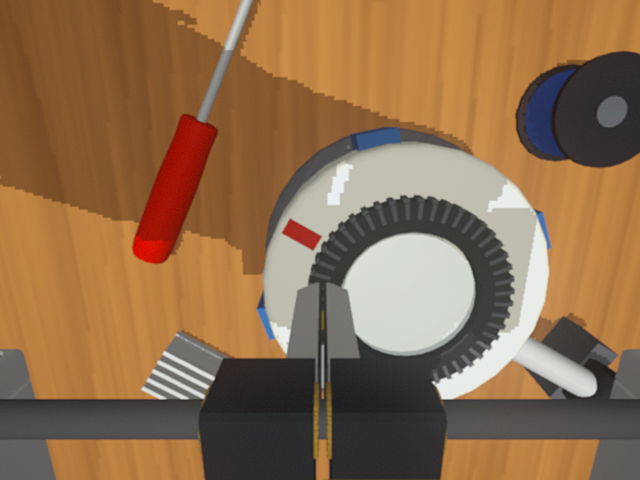

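View pics/side3.png

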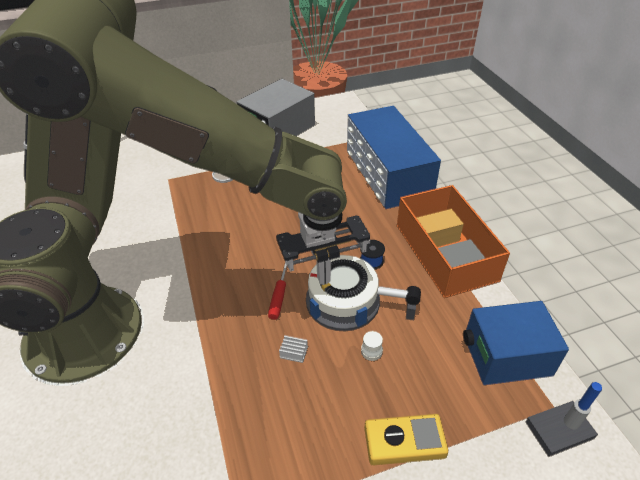

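The mark is now beside the finger, just past the pointer at about 194° absolute. The first step is met. Next is one finger turn.

```bash
python3 -m jog '[7,0,0.6,0,0,0, 13.9,0,2.2,0,0,0, 20.4,0,4.9,0,0,0, 26.5,0,8.6,0,0,0, 31.8,0,13.2,0,0,0, 36.4,0,18.5,0,0,0, 40.1,0,24.6,0,0,0, 42.8,0,31.1,0,0,0, 44.4,0,38,0,0,0, 45,0,45,0,0,0]' | grep -v rot
python3 look.py 4 wrist side scene
python3 -m jog '[-0.6,0,7,0,0,0, -2.2,0,13.9,0,0,0, -4.9,0,20.4,0,0,0, -8.6,0,26.5,0,0,0, -13.2,0,31.8,0,0,0, -18.5,0,36.4,0,0,0, -24.6,0,40.1,0,0,0, -31.1,0,42.8,0,0,0, -38,0,44.4,0,0,0, -45,0,45,0,0,0]' | grep -v rot
python3 look.py 5 wrist side scene
python3 -m jog '[-7,0,-0.6,0,0,0, -13.9,0,-2.2,0,0,0, -20.4,0,-4.9,0,0,0, -26.5,0,-8.6,0,0,0, -31.8,0,-13.2,0,0,0, -36.4,0,-18.5,0,0,0, -40.1,0,-24.6,0,0,0, -42.8,0,-31.1,0,0,0, -44.4,0,-38,0,0,0, -45,0,-45,0,0,0]' | grep -v rot
python3 look.py 6 wrist side scene
```

```text
clock: 7.2
eef_pos: [567.6, -153.1, 107.1]
wrist_force: [-2.1, 0.5, 7.1]
finger_gap: 0.8
7.2 [-2.1  0.5  7.1]
side [348. 290.] 0.75 [ 563.5 -148.7   86. ] -95.3 41.2
scene [261. 250.] 0.59 [ 573.2 -145.5   86. ] -81.2 38.3
clock: 8.33
eef_pos: [612.8, -107.8, 107.2]
wrist_force: [-1.1, -2.1, 6.0]
finger_gap: 0.8
8.3333 [-1.1 -2.1  6. ]
wrist [256. 250.] 0.18 [580.4 -80.8  86. ] 64.0 29.9
side [360. 272.] 0.69 [ 606.4 -108.4   86. ] -1.0 39.1
scene [279. 260.] 0.65 [ 611.9 -109.6   86. ] -2.5 44.6
clock: 9.47
eef_pos: [567.7, -62.5, 107.4]
wrist_force: [2.2, -0.1, 5.5]
finger_gap: 0.4
9.4667 [ 2.2 -0.1  5.5]
wrist [343. 304.] 0.91 [578.7 -65.1  86. ] 75.1 44.1
scene [301. 249.] 0.66 [580.9 -60.2  86. ] 74.0 49.4
```

```bash
python3 -m jog '[0.6,0.2,-7,0,0,0, 2.2,0.2,-13.9,0,0,0, 4.9,0.2,-20.4,0,0,0, 8.6,0.2,-26.5,0,0,0, 13.2,0.2,-31.8,0,0,0, 18.5,0.2,-36.4,0,0,0, 24.6,0.2,-40.1,0,0,0, 31.1,0.2,-42.8,0,0,0, 38,0.2,-44.4,0,0,0, 45,0.2,-45,0,0,0]' | grep -v rot
python3 look.py 7 wrist side scene
python3 -m jog '[7,0,0.6,0,0,0, 13.9,0,2.2,0,0,0, 20.4,0,4.9,0,0,0, 26.5,0,8.6,0,0,0, 31.8,0,13.2,0,0,0, 36.4,0,18.5,0,0,0, 40.1,0,24.6,0,0,0, 42.8,0,31.1,0,0,0, 44.4,0,38,0,0,0, 45,0,45,0,0,0]' | grep -v rot
python3 look.py 8 wrist side scene
python3 -m jog '[-0.6,0,7,0,0,0, -2.2,0,13.9,0,0,0, -4.9,0,20.4,0,0,0, -8.6,0,26.5,0,0,0, -13.2,0,31.8,0,0,0, -18.5,0,36.4,0,0,0, -24.6,0,40.1,0,0,0, -31.1,0,42.8,0,0,0, -38,0,44.4,0,0,0, -45,0,45,0,0,0]' | grep -v rot
python3 look.py 9 wrist side scene
```

```text
clock: 10.6
eef_pos: [522.5, -107.8, 107.0]
wrist_force: [0.0, 1.8, 5.9]
finger_gap: 0.7
10.6 [0.  1.8 5.9]
wrist [334. 265.] 0.81 [528.7 -88.6  86. ] 153.7 43.1
scene [284. 232.] 0.95 [516.9 -90.9  86. ] 161.5 53.2
clock: 11.73
eef_pos: [567.6, -153.1, 106.9]
wrist_force: [-1.9, 0.7, 7.0]
finger_gap: 0.2
11.7333 [-1.9  0.7  7. ]
wrist [274. 285.] 0.96 [ 543.7 -144.8   86. ] -122.5 43.9
wrist [130. 313.] 0.59 [ 468.8 -160.    86. ] -152.1 111.5
side [336. 292.] 0.76 [ 536.8 -142.8   86. ] -131.0 46.4
side [344. 280.] 0.34 [ 564.6 -118.5   86. ] -103.8 11.1
scene [261. 243.] 0.82 [ 547.7 -143.7   86. ] -118.6 41.0
clock: 12.87
eef_pos: [612.8, -107.9, 107.1]
wrist_force: [-0.9, -2.2, 6.2]
finger_gap: 0.6
12.8667 [-0.9 -2.2  6.2]
wrist [298. 351.] 0.88 [ 600.3 -137.3   86. ] -41.9 44.3
side [361. 281.] 0.63 [ 599.7 -133.7   86. ] -38.8 41.5
scene [268. 257.] 0.6 [ 597.5 -132.1   86. ] -39.0 38.8
scene [122. 286.] 0.19 [ 648.8 -421.4   86. ] -75.4 324.1
```

```bash
python3 -m jog '[-7,0,-0.6,0,0,0, -13.9,0,-2.2,0,0,0, -20.4,0,-4.9,0,0,0, -26.5,0,-8.6,0,0,0, -31.8,0,-13.2,0,0,0, -36.4,0,-18.5,0,0,0, -40.1,0,-24.6,0,0,0, -42.8,0,-31.1,0,0,0, -44.4,0,-38,0,0,0, -45,0,-45,0,0,0]' | grep -v rot
python3 look.py 10 wrist side scene
python3 -m jog '[0.6,0,-7,0,0,0, 2.2,0,-13.9,0,0,0, 4.9,0,-20.4,0,0,0, 8.6,0,-26.5,0,0,0, 13.2,0,-31.8,0,0,0, 18.5,0,-36.4,0,0,0, 24.6,0,-40.1,0,0,0, 31.1,0,-42.8,0,0,0, 38,0,-44.4,0,0,0, 45,0,-45,0,0,0]' | grep -v rot
python3 look.py 11 wrist side scene
```

```text
clock: 14.0
eef_pos: [567.8, -62.6, 107.3]
wrist_force: [2.2, -0.5, 7.4]
finger_gap: 0.5
14.0 [ 2.2 -0.5  7.4]
wrist [389. 331.] 0.6 [603.1 -80.5  86. ] 37.2 45.0
side [350. 262.] 0.87 [597.7 -72.4  86. ] 49.3 46.5
side [342. 280.] 0.63 [ 561.4 -116.7   86. ] -123.4 10.8
scene [294. 255.] 0.56 [599.7 -76.5  86. ] 43.9 45.0
clock: 15.13
eef_pos: [522.5, -107.8, 107.0]
wrist_force: [0.9, 1.9, 6.7]
finger_gap: 0.5
15.1333 [0.9 1.9 6.7]
wrist [374. 226.] 0.96 [547.8 -68.6  86. ] 116.5 43.7
side [328. 266.] 0.71 [545.6 -68.   86. ] 118.7 45.3
side [294. 353.] 0.27 [ 410.5 -258.1   86. ] -136.2 217.3
scene [298. 239.] 0.65 [546.1 -63.5  86. ] 115.7 49.0
```

View pics/wrist11.png

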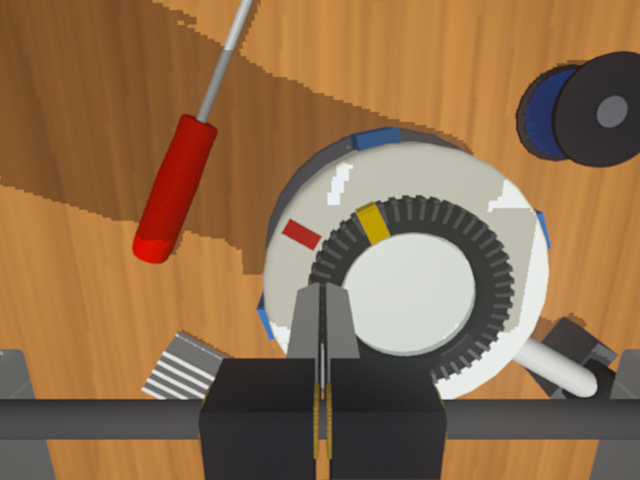

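The mark at (373,224) is about 33° short of the pointer at (301,235). I'll move the finger about 36° further.

```bash
python3 -m jog '[7,0,0.6,0,0,0, 13.9,0,2.2,0,0,0, 20.4,0,4.9,0,0,0, 26.5,0,8.6,0,0,0, 26.5,0,8.6,0,0,0, 26.5,0,8.6,0,0,0]' | grep -v rot
python3 look.py 12 wrist side scene
```

```text
clock: 15.93
eef_pos: [531.3, -134.8, 107.0]
wrist_force: [-0.8, -1.8, 6.7]
finger_gap: 0.4
15.9333 [-0.8 -1.8  6.7]
wrist [318. 203.] 0.72 [529.4 -84.5  86. ] 148.5 44.4
side [322. 273.] 0.71 [527.1 -82.6  86. ] 148.0 47.4
side [371. 260.] 0.62 [644.2 -82.5  86. ] 18.1 81.0
scene [290. 233.] 0.61 [521.  -79.3  86. ] 148.5 54.3
```

View pics/wrist12.png

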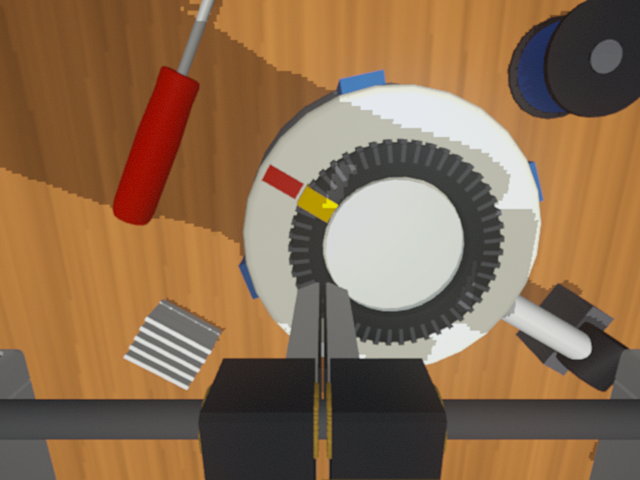

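The mark at (318,204) lines up with the pointer at (283,181). Now I'll lift straight up.

```bash
python3 -m jog '[0,-3,0,0,0,0, 0,-8,0,0,0,0, 0,-20,0,0,0,0, 0,-40,0,0,0,0, 0,-60,0,0,0,0, 0,-80,0,0,0,0, 0,-100,0,0,0,0, 0,-100,0,0,0,0, 0,-100,0,0,0,0]' | grep -v rot
python3 look.py 13 wrist side scene
```

```text
clock: 16.98
eef_pos: [531.1, -134.2, 207.7]
wrist_force: [0.2, 0.5, -1.0]
finger_gap: 0.6
16.9833 [ 0.2  0.5 -1. ]
wrist [321. 178.] 0.93 [531.  -85.1  86. ] 148.0 42.8
wrist [370. 206.] 0.22 [ 567.5 -105.1   86. ] 85.4 2.6
side [319. 273.] 0.81 [521.9 -80.1  86. ] 148.7 53.1
side [371. 353.] 0.26 [ 548.7 -308.4   86. ] -95.3 201.6
scene [291. 234.] 0.62 [523.6 -76.6  86. ] 144.6 53.7
```

View pics/wrist13.png

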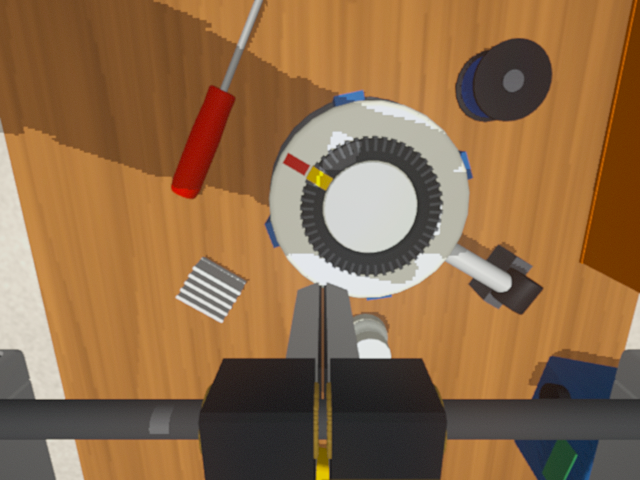

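View pics/scene13.png

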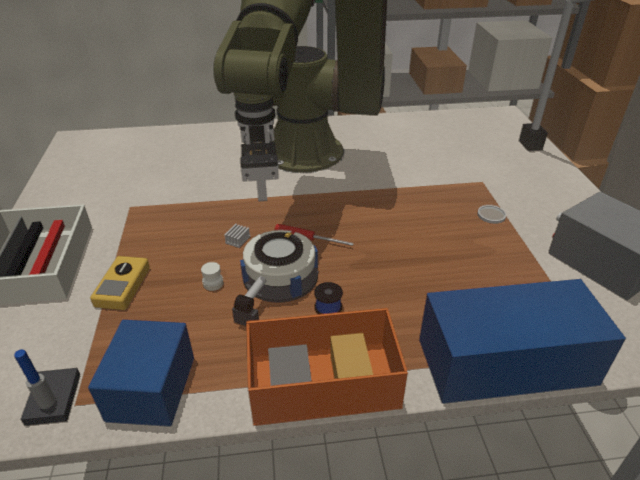

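```bash
python3 -c "
from cell import manip
print(manip.sign_off())"
```

```text
the job is handed in; nothing more can be done
None
```

The ring is loosened: I turned it about 834° anticlockwise, to two full turns past the first meeting, with the yellow mark back at the red pointer. The job is handed in; sign-off reports no verdict.

- **Method:** I pressed the closed fingertips on the knurled top of the ring with about 5–7 N. I circled them about 936° around the axis, re-reading the mark along the way. Then I lifted straight up 100 mm, clear of the ring.
- **Mark position:** After the lift, the wrist and side cameras put the mark at 148–149° and the pointer at about 149.5°. The scene camera disagreed slightly, at 144.6°. All three are well inside the 20° tolerance.
- **Turn count:** The ring followed the finger at about 0.89 of its angle. The mark readings rose steadily through both turns, so the count is consistent. In a few pictures the finger partly hid the mark, and I judged those from the other cameras.
- **Other checks:** The final wrist force was about zero. By eye, none of the bystanders had moved in the last scene picture; I did not measure their positions. The clock was 17 s.

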